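# Snap the condenser lens home with the seating tool

## Robot

A 7-joint arm with a two-finger parallel gripper is mounted at the origin on the work surface. World frame = base frame: x ahead of the robot, y to its left, z up, the work surface at z = 0. Lengths are in m, angles in rad, forces in N, time in s.
With the tool pointing down it reaches from about 0.425 to 0.925 m from the base axis. Payload 6.8 kg.
Tool frame: the origin (TCP) lies on the mounting face of the last link; the fingertips stand 173 mm ahead of it and the grasp point (between the pads) lies 155 mm ahead of it; z points along the fingers, y is the line along which they close (so a half turn about z gives the same grasp; the last joint's range is limited). The gripper opens to 85 mm and grips with 20 to 120 N. Pads are 22 mm wide; open, the fingers measure 114 mm over their backs; the gripper's body (76 mm by 85 mm) begins 54 mm behind the grasp point. The pads swing forward as they close: fully open they stand 13 mm farther back than shut.
Start: joints at [1.154, 0.477, 0.022, 1.555, -0.011, 1.109, -0.083], TCP at [0.205, -0.643, 0.405] pointing down, gripper open.
Joint ranges: [-2.96, 2.96], [-0.34, 2.1], [-1.41, 1.46], [0.24, 2.44], [-1.37, 4.51], [0.17, 1.92], [-2.96, 2.96]. Speed limits (rad/s): [2.39, 2.39, 3.14, 3.14, 3.14, 3.14, 3.14].

## Interface

Orientations are given as a rotation vector (axis times angle).
In Python, from bench import r gives the robot as it stands.
- The arm moves only by the tool arm_command, never from a script. Its argument "plan" is a list of rows, each an object of numbers: "claw": the closure, from 0 (fully open) to 1 (shut); "tx", "ty", "tz": the shift along the tool's x, y, z in m; "ax", "ay", "az": the turn, a rotation vector about the tool's x, y, z in degrees. A call has exactly 10 rows; each row shifts and turns the commanded pose from where the row before left it, along the tool's axes as they then stand; what a row does not reach is not made up. A row lasts 1/12 s, in which the tool goes at most 41.7 mm and 7.16 degrees, less where a joint would pass 70% of its speed; a pose out of reach is approached as far as the arm can. A call is refused whole if a number of a shift passes 0.0417 or a number of a turn 7.16, either way. A call with a gripper value outside its range is refused whole. The fingers move at their own pace and stop on an object; "squeeze" is the grip in N (left out, the last holds). Time passes only in rows, so rows that do not move let the fingers close, or fill a call up. It gives the time, the measured TCP pose, the force, the opening and the grip force at its end, in the units of the state.
- r.get_obs(): the state, without advancing time (a new reading comes with each control period).
- r.grab_frame(name): name is "side" or "top" or "wrist"; returns the picture (400x640x3 uint8, red, green, blue); there is no depth.
- r.camera_model(name): a dict with "fx", "fy", "cx", "cy" (pixels), "position" and "orientation" of the camera in the world; the wrist camera has in their place "tool_from_camera" (4x4, takes a point from camera to tool coordinates, whose origin is the TCP and whose axes are the flange's). Camera axes: x right, y up, looking along -z (the intrinsics and any distortion apply to the point x, -y, -z); pixel columns grow to the right and rows downward; lengths in m; the calibration is good to about 2 mm. A picture is of the moment at which its call begins: read the wrist's pose just before it. camera_model takes no time and is no camera call.
- r.hand_in(): hands the job in; it is judged then, once.
Trained networks look in the newest picture that a camera, given by its name, has taken for a name from the list of things; names that differ only in an ending like _2 or _b are one class to them, and where a whole thing is asked for, a point or a joint stands for the part that bears it (a point fixed in the world has none). Each returns a list of dicts, best first, with "confidence" (0 to 1); they miss things now and then, are a little off and sometimes report something else, mostly with a low value. They report only what shows in the picture. A call takes as long as a camera call.
- r.boxes_of(target, camera): "location" ([x, y, z] in m, in the coordinates of the camera as it stood for that picture, good to about 4 mm: the middle of the surface that is visible of it).
- r.tip_of(target, camera): "location" ([x, y, z] in m, in the coordinates of the camera as it stood for that picture, good to about 4 mm: a listed point, or the origin of a listed thing).
The state is a dict: "clock": time; "joints": joint angles; "qvel": joint speeds; "tau": joint torques, N m; "tcp_pos": TCP position; "orientation": TCP orientation; "contact_force": force on the tool from outside, world axes, zero at the start; "moment": the same for the moment, N m; "grip_width": finger opening in m; "gripper_force": force on a finger pad.
Only numpy, scipy, OpenCV 4.12 (cv2) and the standard library are available. Lean on these libraries where they do the work, as an engineer would, in place of code of your own. Each camera call takes 0.05 s, during which the arm holds its last target. There are 200 camera calls.

## Task

The frosted condenser lens in its brass cell is only set loosely in the green socket. Pick up the wooden-handled seating tool from its cork pad, set its rubber rim squarely on the brass flange and press straight down until the cell clicks fully home, its flange flat on the black washer; keep it pressed there with about 12 N (9 to 15 N) for a good second so that it beds, and never press harder than 25 N because the glass would crack. Then stand the tool upright in the middle of its cork pad again and let go; never touch the lens cell with the gripper itself, and leave the other things where they are.

Things in the scene. Friction and masses are not known exactly. Their poses are not given: they have to be found in the camera images.
- socket: Green fixed socket block 100 x 100 mm, 32.5 mm high, upright 54 mm bore ringed by a hard black washer, 74 mm wide, 1 to 8 mm proud of its top (varies, untracked). Four sprung catches reach 4 mm into the bore 26 mm up (brass buttons outside). Origin: centre of underside, z up. Passing the catches takes up to about 10 N; past them the force drops away (click), then the washer is a rigid stop.
- lens: Snap-in lens cell, 150 g: brass plug 52 mm wide, 24 mm high, under a flange 68 mm wide, 6 mm thick; frosted glass dome 40 mm wide stands 4 mm above it. Origin: centre of plug's underside, z up; flange top at 30 mm. At the start it rests on the catches, origin 25 mm above the socket's; the click comes 5 to 6 mm lower. Home: flange flat on the washer, origin 9.5 to 16.5 mm above the socket's.
- seater: Seating tool standing upright, 200 to 325 g: round foot 66 mm wide, 20 mm high, its black rim 8 mm wide, hard, hollow inside (50 mm wide, 12 mm deep) to clear the glass; above it a square pale wooden handle 26 x 26 mm from 20 to 95 mm up. Origin: centre of the foot's underside, z up the handle, whose faces look along x and y.
- pad: Round cork pad, fixed, 104 mm across and 6 mm thick; the seating tool stands on it at the start and must end there. Origin: centre of its underside, z up.
- chimney_cap: Dented copper chimney cap, loose, 88 mm across and 66 mm high. Origin: centre of its underside. Leave alone.
- lamp_knob: Ribbed dark brown bakelite lamp knob, loose, 48 mm across and 26 mm high. Origin: centre of its underside. Leave alone.
- slide1: Oak-framed lantern slide lying flat, loose, 83 x 83 x 9 mm. Origin: centre of its underside. Leave alone.
- slide2: Oak-framed lantern slide lying flat, loose, 83 x 83 x 9 mm. Origin: centre of its underside. Leave alone.
- slide3: Oak-framed lantern slide lying flat, loose, 83 x 83 x 9 mm. Origin: centre of its underside. Leave alone.
- slide4: Oak-framed lantern slide lying flat, loose, 83 x 83 x 9 mm. Origin: centre of its underside. Leave alone.
- dust_brush: Dust brush lying on the counter, loose. Origin: centre of its underside. Leave alone.

How it is judged:
On the way:
1. the seating tool presses the cell home: flat on the washer under 7 to 17 N from the tool, kept for 0.6 s (z of lens in the frame of socket below 0.018 m and horizontal distance between lens and socket below 0.004 m and angle between the z axis of lens and the z axis of socket, either way round below 0.06 rad and contact force between seater and lens between 7 and 17 N), for 0.6 s.
At the end, for the whole second after the job is handed in: The lens cell is home in the socket (origin at most 18 mm above the socket's origin, within 4 mm of its axis, tilted less than 0.06 rad) and at rest, and the seating tool stands upright (within 0.08 rad), at rest, on the cork pad, within 18 mm of its middle (z of lens in the frame of socket below 0.018 m and horizontal distance between lens and socket below 0.004 m and angle between the z axis of lens and the z axis of socket, either way round below 0.06 rad and horizontal distance between seater and pad below 0.018 m and z of seater in the frame of pad below 0.009 m and angle between seater's own z axis and vertical below 0.08 rad and linear speed of each of seater, lens below 0.02 m/s); the robot touches nothing.
It fails at once if the tool presses the lens cell with more than 25 N (contact force between seater and lens above 25 N).
It fails at once if the robot touches the lens cell itself (contact force between any of the fingers, the arm and lens above 0.5 N).
It fails at once if another thing is moved by more than 20 mm (distance of any of chimney_cap, lamp_knob, slide1, slide2, slide3, slide4, dust_brush from where it was at the start of the episode above 0.02 m).
It also fails if it takes over 72 s, if anything falls off the work surface, if the arm or the gripper's body presses on something with over 40 N, if the wrist force passes 120 N, or if a joint passes its speed limit or range.

## Working session

There is one attempt and no reset: what is moved stays moved. The work goes in short steps, Python scripts to look and compute and a tool call to move; the robot and the scene stay as the last step left them, time stands still between calls to the robot, and variables do not carry over. Pictures are saved under pics/ and viewed, at most 10 in all, crops included, and the job is handed in when it is done.

Besides the shell and the picture viewer there is one more tool, called after "Call:" as name(argument=value, ...) on one line, values as JSON. arm_command: Moves the arm, as the interface text tells. Its arguments: {"type":"object","properties":{"plan":{"type":"array","items":{"type":"object","properties":{"claw":{"type":"number"},"tx":{"type":"number"},"ty":{"type":"number"},"tz":{"type":"number"},"ax":{"type":"number"},"ay":{"type":"number"},"az":{"type":"number"}}}},"squeeze":{"type":"number"}},"required":["plan"]}

```bash
mkdir -p pics; ls
cat > h.py <<'E'
import numpy as np, cv2
from scipy.spatial.transform import Rotation as R
from bench import r
def cam(n):
    m=r.camera_model(n)
    if 'position' in m:
        o=np.array(m['orientation'],float)
        Rm=R.from_rotvec(o).as_matrix() if o.size==3 else (o if o.shape==(3,3) else R.from_quat(o).as_matrix())
        return m,Rm,np.array(m['position'])
    s=r.get_obs(); T=np.array(m['tool_from_camera']); Rt=R.from_rotvec(s['orientation']).as_matrix()
    return m,Rt@T[:3,:3],Rt@T[:3,3]+np.array(s['tcp_pos'])
def find(f,t,n):
    m,Rm,p=cam(n)
    return [(round(d['confidence'],2),np.round(Rm@np.array(d['location'])+p,4)) for d in getattr(r,f)(t,n)[:2]]
def pix(P,n):
    m,Rm,p=cam(n); c=Rm.T@(np.array(P)-p); x,y,z=c[0],-c[1],-c[2]
    return m['fx']*x/z+m['cx'],m['fy']*y/z+m['cy']
def snap(n,f):
    im=r.grab_frame(n); cv2.imwrite('pics/'+f,cv2.cvtColor(im,cv2.COLOR_RGB2BGR)); return im
E
python3 - <<'E'
from h import *
print(r.get_obs())
for n in ('top','side','wrist'):
    print(n,r.camera_model(n)); snap(n,n+'0.png')
for n in ('top','side'):
    for t in ('seater','socket','lens','pad','chimney_cap','lamp_knob','slide1','dust_brush'):
        print(n,t,find('tip_of',t,n))
a=[cv2.imread('pics/%s0.png'%n) for n in('top','side')]
E
```

```text
pics
{'clock': 0.0, 'joints': array([ 1.15391027,  0.47781926,  0.02230838,  1.55650183, -0.01149859,
        1.1092753 , -0.08306745]), 'qvel': array([-5.64969706e-04, -1.02835634e-03,  7.20667111e-04, -5.35874722e-04,
        1.84615688e-04,  2.26211908e-04, -7.18252475e-05]), 'tau': array([-1.21029858e-03, -5.96451902e+01,  1.60721295e+00, -2.81200737e+01,
        1.24255262e-02,  9.34130891e-03,  8.16309034e-05]), 'tcp_pos': array([ 0.20506917, -0.64279168,  0.40369068]), 'orientation': array([-3.10239564e+00, -4.82961293e-01,  6.49823571e-04]), 'contact_force': array([-0.35508938, -0.09441934, -0.19265736]), 'moment': array([ 0.04647807,  0.00748636, -0.04825976]), 'gripper_force': 0.0, 'grip_width': 0.08528752719362791}
top {'fx': 371.9988079623489, 'fy': 371.9988079623489, 'cx': 324.3361272660795, 'cy': 203.63968767912962, 'position': array([0.3259577 , 0.00283726, 1.08450235]), 'orientation': array([ 0.13568103, -0.17536707, -1.54719513])}
side {'fx': 449.13278966352027, 'fy': 449.13278966352027, 'cx': 315.8815787181453, 'cy': 197.6456447711545, 'position': array([-0.02784533
[... 1013 characters left out ...]
4, array([ 0.7407, -0.1894,  0.0015]))]
top dust_brush [(0.57, array([ 0.3076, -0.439 , -0.0018])), (0.49, array([ 0.7729,  0.021 , -0.0049]))]
side seater [(0.63, array([0.5969, 0.162 , 0.0067]))]
side socket [(0.78, array([ 0.5136, -0.1932, -0.0014]))]
side lens [(0.67, array([ 0.5082, -0.1912,  0.0248]))]
side pad [(0.89, array([ 0.5983,  0.1682, -0.0056])), (0.29, array([0.7673, 0.0149, 0.0019]))]
side chimney_cap [(0.86, array([ 7.703e-01,  1.640e-02, -2.000e-04]))]
side lamp_knob [(0.78, array([0.528 , 0.0143, 0.0008]))]
side slide1 [(0.96, array([0.4859, 0.4096, 0.0022])), (0.95, array([ 7.528e-01,  1.752e-01, -7.000e-04]))]
side dust_brush [(0.75, array([ 0.3062, -0.4377,  0.0014]))]
```

View pics/top0.png

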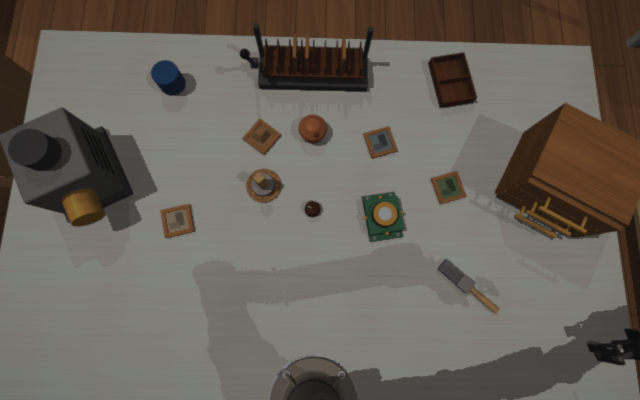

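View pics/side0.png

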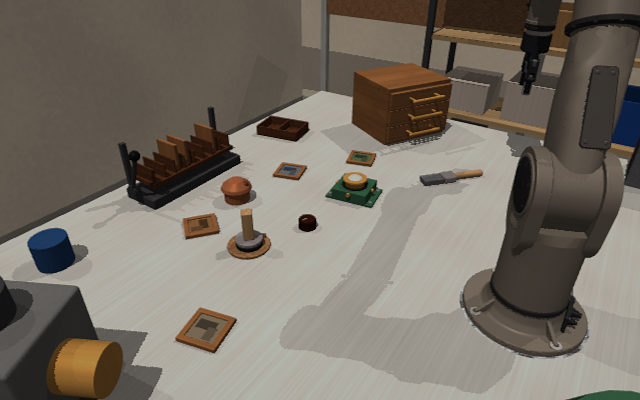

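The top view shows the tool on its pad at about (263,182), the lens in the green socket at (383,215), and the cabinet at right. The side view agrees, with the handle at (247,225) and the lens at (355,180). I'll take the arm around the cabinet to a point above the tool.

Call:
arm_command(plan=[{"tx": 0.025, "ty": -0.026, "tz": -0.013, "claw": 0}, {"tx": 0.025, "ty": -0.026, "tz": -0.013}, {"tx": 0.025, "ty": -0.026, "tz": -0.013}, {"tx": 0.025, "ty": -0.026, "tz": -0.013}, {"tx": 0.025, "ty": -0.026, "tz": -0.013}, {"tx": 0.025, "ty": -0.026, "tz": -0.013}, {"tx": 0.026, "ty": -0.027}, {"tx": 0.026, "ty": -0.027}, {"tx": 0.026, "ty": -0.027}, {"tx": 0.026, "ty": -0.027}])

```text
invalid input at $.plan[0]: expected keys claw, tx, ty, tz, ax, ay, az
```

Call:
arm_command(plan=[{"tx": 0.026, "ty": -0.027}, {"tx": 0.026, "ty": -0.027}, {"tx": 0.026, "ty": -0.027}, {"tx": 0.026, "ty": -0.027}, {"tx": 0.026, "ty": -0.027}, {"tx": 0.025, "ty": -0.028}, {"tx": 0.025, "ty": -0.028}, {"tx": 0.025, "ty": -0.028}, {"tx": 0.025, "ty": -0.028}, {"tx": 0.025, "ty": -0.028}])

```text
invalid input at $.plan[0]: expected keys claw, tx, ty, tz, ax, ay, az
```

Call:
arm_command(plan=[{"tx": 0.025, "ty": -0.028, "tz": 0.013}, {"tx": 0.025, "ty": -0.028, "tz": 0.02}, {"tx": 0.025, "ty": -0.028, "tz": 0.02}, {"tx": 0.025, "ty": -0.028, "tz": 0.02}, {"tz": 0.03}, {"tz": 0.03}, {"tz": 0.02}, {}, {}, {}])

```text
invalid input at $.plan[0]: expected keys claw, tx, ty, tz, ax, ay, az
```

Run:
```python
from h import *
s=r.get_obs(); print(s['clock'],s['tcp_pos'],s['orientation'],s['contact_force'])
snap('wrist','w1.png')
for t in('seater','pad','lamp_knob'): print(t,find('tip_of',t,'wrist'))
```

```text
0.95 [ 0.20515444 -0.64307595  0.40472382] [3.10417710e+00 4.83104464e-01 3.42465284e-05] [ 0.66883401 -0.00802502 -0.3607575 ]
seater []
pad []
lamp_knob []
```

View pics/w1.png

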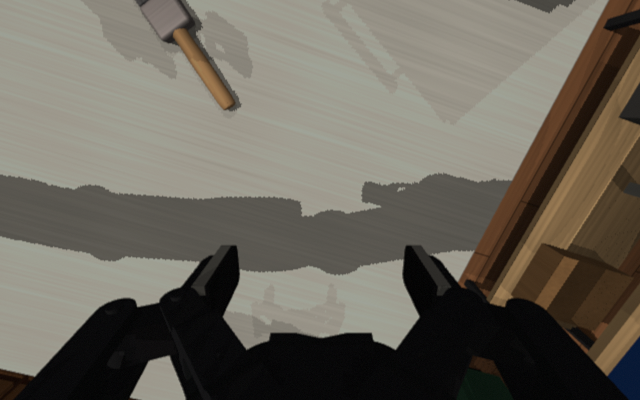

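The moves were refused because every row needs all the keys. The wrist view shows the brush at (185,50) and the cabinet off to the right, so heading left and forward is clear. I'll resend the moves with full rows.

Call:
arm_command(plan=[{"claw": 0, "tx": 0.025, "ty": -0.026, "tz": -0.013, "ax": 0, "ay": 0, "az": 0}, {"claw": 0, "tx": 0.025, "ty": -0.026, "tz": -0.013, "ax": 0, "ay": 0, "az": 0}, {"claw": 0, "tx": 0.025, "ty": -0.026, "tz": -0.013, "ax": 0, "ay": 0, "az": 0}, {"claw": 0, "tx": 0.025, "ty": -0.026, "tz": -0.013, "ax": 0, "ay": 0, "az": 0}, {"claw": 0, "tx": 0.025, "ty": -0.026, "tz": -0.013, "ax": 0, "ay": 0, "az": 0}, {"claw": 0, "tx": 0.025, "ty": -0.026, "tz": -0.013, "ax": 0, "ay": 0, "az": 0}, {"claw": 0, "tx": 0.026, "ty": -0.027, "tz": 0, "ax": 0, "ay": 0, "az": 0}, {"claw": 0, "tx": 0.026, "ty": -0.027, "tz": 0, "ax": 0, "ay": 0, "az": 0}, {"claw": 0, "tx": 0.026, "ty": -0.027, "tz": 0, "ax": 0, "ay": 0, "az": 0}, {"claw": 0, "tx": 0.026, "ty": -0.027, "tz": 0, "ax": 0, "ay": 0, "az": 0}])

```text
clock: 1.98
tcp_pos: [0.3673, -0.3126, 0.4831]
orientation: [3.103, 0.483, 0.001]
contact_force: [-0.3, 0.4, 0.1]
grip_width: 0.0852
gripper_force: 0.0
```

Call:
arm_command(plan=[{"claw": 0, "tx": 0.026, "ty": -0.027, "tz": 0, "ax": 0, "ay": 0, "az": 0}, {"claw": 0, "tx": 0.026, "ty": -0.027, "tz": 0, "ax": 0, "ay": 0, "az": 0}, {"claw": 0, "tx": 0.026, "ty": -0.027, "tz": 0, "ax": 0, "ay": 0, "az": 0}, {"claw": 0, "tx": 0.026, "ty": -0.027, "tz": 0, "ax": 0, "ay": 0, "az": 0}, {"claw": 0, "tx": 0.026, "ty": -0.027, "tz": 0, "ax": 0, "ay": 0, "az": 0}, {"claw": 0, "tx": 0.025, "ty": -0.028, "tz": 0, "ax": 0, "ay": 0, "az": 0}, {"claw": 0, "tx": 0.025, "ty": -0.028, "tz": 0, "ax": 0, "ay": 0, "az": 0}, {"claw": 0, "tx": 0.025, "ty": -0.028, "tz": 0, "ax": 0, "ay": 0, "az": 0}, {"claw": 0, "tx": 0.025, "ty": -0.028, "tz": 0, "ax": 0, "ay": 0, "az": 0}, {"claw": 0, "tx": 0.025, "ty": -0.028, "tz": 0, "ax": 0, "ay": 0, "az": 0}])

```text
clock: 2.82
tcp_pos: [0.5266, 0.0268, 0.483]
orientation: [3.104, 0.482, 0.001]
contact_force: [0.7, 0.3, 0.2]
grip_width: 0.0855
gripper_force: 0.0
```

Call:
arm_command(plan=[{"claw": 0, "tx": 0.025, "ty": -0.028, "tz": 0.013, "ax": 0, "ay": 0, "az": 0}, {"claw": 0, "tx": 0.025, "ty": -0.028, "tz": 0.016, "ax": 0, "ay": 0, "az": 0}, {"claw": 0, "tx": 0.025, "ty": -0.028, "tz": 0.016, "ax": 0, "ay": 0, "az": 0}, {"claw": 0, "tx": 0.025, "ty": -0.028, "tz": 0.016, "ax": 0, "ay": 0, "az": 0}, {"claw": 0, "tx": 0, "ty": 0, "tz": 0.03, "ax": 0, "ay": 0, "az": 0}, {"claw": 0, "tx": 0, "ty": 0, "tz": 0.03, "ax": 0, "ay": 0, "az": 0}, {"claw": 0, "tx": 0, "ty": 0, "tz": 0.02, "ax": 0, "ay": 0, "az": 0}, {"claw": 0, "tx": 0, "ty": 0, "tz": 0, "ax": 0, "ay": 0, "az": 0}, {"claw": 0, "tx": 0, "ty": 0, "tz": 0, "ax": 0, "ay": 0, "az": 0}, {"claw": 0, "tx": 0, "ty": 0, "tz": 0, "ax": 0, "ay": 0, "az": 0}])

```text
clock: 3.65
tcp_pos: [0.5881, 0.1624, 0.3433]
orientation: [-3.104, -0.482, -0.003]
contact_force: [0.2, 1.3, 0.8]
grip_width: 0.0852
gripper_force: 0.0
```

Run:
```python
from h import *
s=r.get_obs(); print(s['clock'],s['tcp_pos'],s['orientation'],s['contact_force'])
snap('wrist','w2.png')
for t in('seater','pad','lamp_knob'): print(t,find('tip_of',t,'wrist'))
```

```text
3.65 [0.58811791 0.16236606 0.34330684] [-3.10385894 -0.48241988 -0.00347092] [0.22883126 1.25914514 0.77514422]
seater [(0.87, array([0.5968, 0.1596, 0.0054]))]
pad []
lamp_knob [(0.73, array([ 0.5313,  0.0111, -0.0015]))]
```

View pics/w2.png

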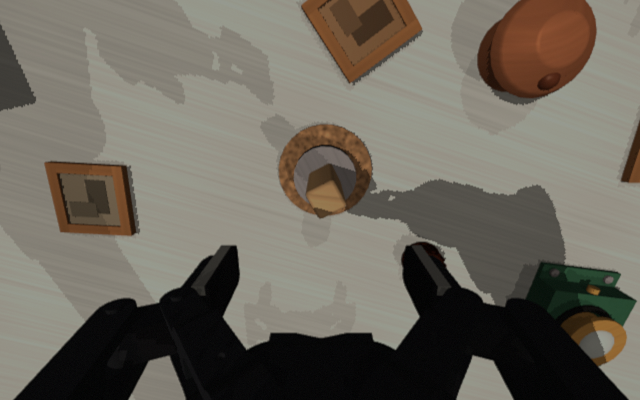

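The tool shows at (325,190), the pad ring is centred near (326,169), and the handle top looks turned. I'll enlarge that area to read its yaw.

Run:
```python
from h import *
im=cv2.imread('pics/w2.png'); c=cv2.resize(im[115:230,265:385],None,fx=5,fy=5,interpolation=cv2.INTER_CUBIC)
c=cv2.convertScaleAbs(c,alpha=1.4,beta=10)
for i in range(0,120,20): cv2.putText(c,str(265+i),(i*5,10),0,.4,(0,0,255)); cv2.line(c,(i*5,0),(i*5,575),(0,0,255),1) if 0 else None
for i in range(0,115,20): cv2.putText(c,str(115+i),(0,i*5+4),0,.4,(0,0,255))
cv2.imwrite('pics/w2c.png',c)
# pad ring ellipse
hsv=cv2.cvtColor(im,cv2.COLOR_BGR2HSV); m=cv2.inRange(hsv,(5,90,60),(20,255,255)); m[:, :270]=0;m[:,385:]=0;m[:118]=0;m[225:]=0
ys,xs=np.nonzero(m); h=cv2.convexHull(np.stack([xs,ys],1).astype(np.int32)); print(h[:,0].tolist())
for P in ([.5968,.1596,.006],[.5968,.1596,.101]): print(pix(P,'wrist'))
```

```text
[[371, 173], [370, 179], [368, 186], [367, 188], [363, 195], [358, 201], [355, 204], [351, 207], [348, 209], [341, 212], [338, 213], [322, 217], [319, 217], [306, 211], [300, 208], [296, 205], [288, 197], [286, 194], [283, 189], [281, 185], [280, 182], [279, 177], [279, 163], [280, 158], [281, 155], [284, 148], [286, 145], [290, 140], [293, 137], [300, 131], [304, 129], [309, 127], [312, 126], [317, 125], [333, 125], [341, 127], [344, 128], [351, 132], [356, 136], [360, 140], [363, 144], [365, 147], [368, 153], [370, 159], [371, 165]]
(np.float64(323.5402622125483), np.float64(171.93529768110395))
(np.float64(324.76588606273305), np.float64(197.91389212540443))
```

View pics/w2c.png

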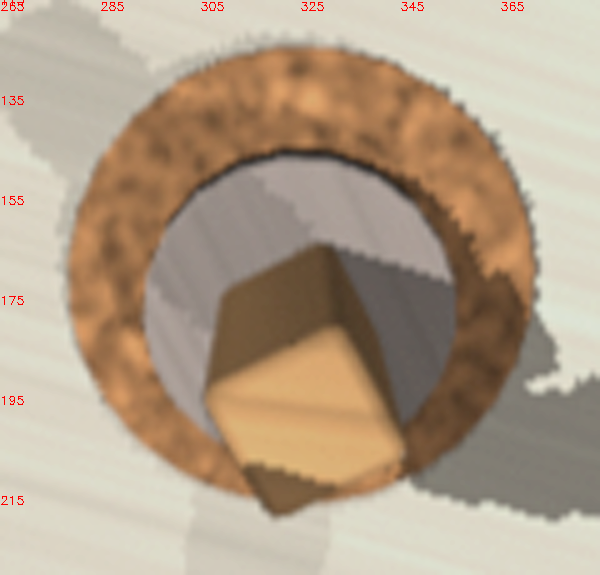

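```bash
cat >> h.py <<'E'
def ray(u,v,n,z):
    m,Rm,p=cam(n); d=Rm@np.array([(u-m['cx'])/m['fx'],-(v-m['cy'])/m['fy'],-1]); return p+d*(z-p[2])/d[2]
def yaw():
    X=R.from_rotvec(r.get_obs()['orientation']).as_matrix()[:,0]; return np.degrees(np.arctan2(X[1],X[0]))
E
python3 - <<'E'
from h import *
c=np.array([ray(u,v,'wrist',.101) for u,v in((332,180),(346.6,205),(320,218),(306.4,193))])
print(c.mean(0)); e=np.roll(c,-1,0)-c; print(np.linalg.norm(e,axis=1),np.degrees(np.arctan2(e[:,1],e[:,0])),yaw())
h=np.array([[371,173],[370,179],[367,188],[363,195],[358,201],[351,207],[288,197],[283,189],[279,177],[279,163],[281,155],[286,145],[293,137],[304,129],[317,125],[333,125],[344,128],[356,136],[363,144],[368,153],[371,165]],float)
p=np.array([ray(u,v,'wrist',.006)[:2] for u,v in h]); print(cv2.fitEllipse((p*1000).astype(np.float32)))
f=np.array([ray(265+x/5,115+y/5,'wrist',.026)[:2] for x,y in((145,310),(153,265),(180,210),(230,170),(300,152),(370,165),(420,200),(450,260),(455,320),(440,375))])
print(cv2.fitEllipse((f*1000).astype(np.float32)))
E
```

```text
[0.59612972 0.15814927 0.101     ]
[0.02361357 0.02385458 0.02356322 0.0225262 ] [-132.24218694  135.33686117   44.53213701  -44.58276366] 17.66796383500773
((597.4511108398438, 158.31663513183594), (102.37158966064453, 102.63656616210938), 5.7061638832092285)
((595.7842407226562, 157.72531127929688), (64.72279357910156, 67.36293029785156), 88.02691650390625)
```

Call:
arm_command(plan=[{"claw": 0, "tx": 0.0065, "ty": 0.0064, "tz": 0, "ax": 0, "ay": 0, "az": 0}, {"claw": 0, "tx": 0, "ty": 0, "tz": 0.01, "ax": 0, "ay": 0, "az": -6.8}, {"claw": 0, "tx": 0, "ty": 0, "tz": 0.01, "ax": 0, "ay": 0, "az": -6.8}, {"claw": 0, "tx": 0, "ty": 0, "tz": 0.01, "ax": 0, "ay": 0, "az": -6.8}, {"claw": 0, "tx": 0, "ty": 0, "tz": 0.01, "ax": 0, "ay": 0, "az": -6.8}, {"claw": 0, "tx": 0, "ty": 0, "tz": 0.025, "ax": 0, "ay": 0, "az": 0}, {"claw": 0, "tx": 0, "ty": 0, "tz": 0.025, "ax": 0, "ay": 0, "az": 0}, {"claw": 0, "tx": 0, "ty": 0, "tz": 0.02, "ax": 0, "ay": 0, "az": 0}, {"claw": 0, "tx": 0, "ty": 0, "tz": 0.013, "ax": 0, "ay": 0, "az": 0}, {"claw": 0, "tx": 0, "ty": 0, "tz": 0, "ax": 0, "ay": 0, "az": 0}])

```text
clock: 4.68
tcp_pos: [0.5952, 0.1572, 0.2162]
orientation: [-2.904, -1.199, 0.006]
contact_force: [-0.1, -0.7, 0.7]
grip_width: 0.0856
gripper_force: 0.0
```

Call:
arm_command(plan=[{"claw": 0.3, "tx": 0, "ty": 0, "tz": 0, "ax": 0, "ay": 0, "az": 0}, {"claw": 0.5, "tx": 0, "ty": 0, "tz": 0, "ax": 0, "ay": 0, "az": 0}, {"claw": 0.7, "tx": 0, "ty": 0, "tz": 0, "ax": 0, "ay": 0, "az": 0}, {"claw": 1, "tx": 0, "ty": 0, "tz": 0, "ax": 0, "ay": 0, "az": 0}, {"claw": 1, "tx": 0, "ty": 0, "tz": 0, "ax": 0, "ay": 0, "az": 0}, {"claw": 1, "tx": 0, "ty": 0, "tz": 0, "ax": 0, "ay": 0, "az": 0}, {"claw": 1, "tx": 0, "ty": 0, "tz": 0, "ax": 0, "ay": 0, "az": 0}, {"claw": 1, "tx": 0, "ty": 0, "tz": 0, "ax": 0, "ay": 0, "az": 0}, {"claw": 1, "tx": 0, "ty": 0, "tz": 0, "ax": 0, "ay": 0, "az": 0}, {"claw": 1, "tx": 0, "ty": 0, "tz": 0, "ax": 0, "ay": 0, "az": 0}], squeeze=80)

```text
clock: 5.52
tcp_pos: [0.5961, 0.1585, 0.2199]
orientation: [2.903, 1.199, 0.003]
contact_force: [-1.5, -0.3, 6.2]
grip_width: 0.0254
gripper_force: 79.4
```

Run:
```python
from h import *
s=r.get_obs(); print(s['clock'],s['tcp_pos'],yaw(),R.from_rotvec(s['orientation']).as_matrix()[:,2],s['contact_force'],s['moment'],s['grip_width'])
snap('side','s2.png'); print(find('tip_of','seater','side'))
```

```text
5.5167 [0.59606478 0.15845248 0.21988972] 44.89461981261784 [ 1.76745716e-03  5.25166540e-04 -9.99998300e-01] [-1.52427774 -0.34305892  6.19879434] [0.06116277 0.2889967  0.00535981] 0.02540388724249356
[(0.91, array([0.5942, 0.1592, 0.0066])), (0.27, array([0.4861, 0.4064, 0.0022]))]
```

Call:
arm_command(plan=[{"claw": 1, "tx": 0, "ty": 0, "tz": -0.004, "ax": 0, "ay": 0, "az": 0}, {"claw": 1, "tx": 0, "ty": 0, "tz": -0.015, "ax": 0, "ay": 0, "az": 0}, {"claw": 1, "tx": 0, "ty": 0, "tz": -0.03, "ax": 0, "ay": 0, "az": 0}, {"claw": 1, "tx": 0, "ty": 0, "tz": -0.03, "ax": 0, "ay": 0, "az": 0}, {"claw": 1, "tx": 0, "ty": 0, "tz": -0.03, "ax": 0, "ay": 0, "az": 0}, {"claw": 1, "tx": -0.015, "ty": 0.008, "tz": -0.025, "ax": 0, "ay": 0, "az": 0}, {"claw": 1, "tx": -0.025, "ty": 0.012, "tz": -0.016, "ax": 0, "ay": 0, "az": 0}, {"claw": 1, "tx": -0.032, "ty": 0.015, "tz": 0, "ax": 0, "ay": 0, "az": 0}, {"claw": 1, "tx": -0.032, "ty": 0.015, "tz": 0, "ax": 0, "ay": 0, "az": 0}, {"claw": 1, "tx": -0.032, "ty": 0.015, "tz": 0, "ax": 0, "ay": 0, "az": 0}])

```text
clock: 6.45
tcp_pos: [0.5441, 0.0148, 0.3697]
orientation: [2.902, 1.2, 0.0]
contact_force: [-0.0, -0.8, -2.7]
grip_width: 0.0254
gripper_force: 78.8
```

Call:
arm_command(plan=[{"claw": 1, "tx": -0.032, "ty": 0.015, "tz": 0, "ax": 0, "ay": 0, "az": 0}, {"claw": 1, "tx": -0.032, "ty": 0.015, "tz": 0, "ax": 0, "ay": 0, "az": 0}, {"claw": 1, "tx": -0.032, "ty": 0.015, "tz": 0, "ax": 0, "ay": 0, "az": 0}, {"claw": 1, "tx": -0.032, "ty": 0.015, "tz": 0, "ax": 0, "ay": 0, "az": 0}, {"claw": 1, "tx": -0.032, "ty": 0.015, "tz": 0, "ax": 0, "ay": 0, "az": 0}, {"claw": 1, "tx": -0.032, "ty": 0.015, "tz": 0, "ax": 0, "ay": 0, "az": 0}, {"claw": 1, "tx": -0.032, "ty": 0.015, "tz": 0, "ax": 0, "ay": 0, "az": 0}, {"claw": 1, "tx": -0.029, "ty": 0.017, "tz": 0, "ax": 0, "ay": 0, "az": 0}, {"claw": 1, "tx": 0, "ty": 0, "tz": 0, "ax": 0, "ay": 0, "az": 0}, {"claw": 1, "tx": 0, "ty": 0, "tz": 0, "ax": 0, "ay": 0, "az": 0}])

```text
clock: 7.28
tcp_pos: [0.4508, -0.251, 0.3691]
orientation: [2.906, 1.192, -0.001]
contact_force: [-0.5, 0.9, -3.4]
grip_width: 0.0251
gripper_force: 79.0
```

Run:
```python
from h import *
s=r.get_obs(); print(s['clock'],s['tcp_pos'],yaw(),R.from_rotvec(s['orientation']).as_matrix()[:,2],s['contact_force'],s['moment'],s['grip_width'])
snap('wrist','w3.png')
for t in ('socket','lens','seater'): print(find('tip_of',t,'wrist'))
```

```text
7.2833 [ 0.45078665 -0.25100841  0.36909946] 44.61357919736332 [-5.68088179e-04 -4.19239586e-04 -9.99999751e-01] [-0.47151048  0.86590078 -3.36462593] [ 0.14363764 -0.02396795 -0.02055975] 0.02506078349690444
[]
[(0.62, array([ 0.5128, -0.1888,  0.0241]))]
[(0.82, array([ 0.4549, -0.2477,  0.154 ]))]
```

View pics/w3.png

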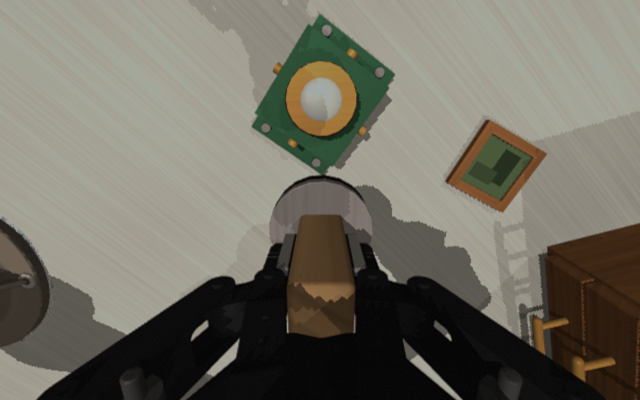

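The wrist view shows the lens flange centred near (321,98), with the held tool straight at (321,250). I'll fit the brass circle next.

Run:
```python
from h import *
im=cv2.imread('pics/w3.png'); hsv=cv2.cvtColor(im,cv2.COLOR_BGR2HSV)
m=cv2.inRange(hsv,(10,120,120),(30,255,255)); k=np.zeros_like(m); cv2.circle(k,(321,98),45,255,-1); m&=k
m=cv2.morphologyEx(m,cv2.MORPH_OPEN,np.ones((5,5)))
c=max(cv2.findContours(m,cv2.RETR_EXTERNAL,cv2.CHAIN_APPROX_NONE)[0],key=cv2.contourArea)[:,0]
h=cv2.convexHull(c)[:,0]; print(cv2.fitEllipse(c))
p=np.array([ray(u,v,'wrist',.055)[:2] for u,v in c])*1000; print('flange',cv2.fitEllipse(p.astype(np.float32)),cv2.minEnclosingCircle(p.astype(np.float32)))
# socket block corners -> green hull
g=cv2.inRange(hsv,(60,80,30),(90,255,255)); g[180:]=0
hh=cv2.convexHull(max(cv2.findContours(g,cv2.RETR_EXTERNAL,cv2.CHAIN_APPROX_NONE)[0],key=cv2.contourArea))
q=np.array([ray(u,v,'wrist',.0325)[:2] for u,v in hh[:,0]])*1000; print('block',cv2.minAreaRect(q.astype(np.float32)))
# seater foot top-front visible arc: predicted centre via tcp
print(pix([.45079,-.251,.154],'wrist'))
```

```text
((320.7420349121094, 97.8494873046875), (69.12277221679688, 73.22525024414062), 176.67941284179688)
flange ((511.4242248535156, -190.52650451660156), (65.54000091552734, 66.03368377685547), 172.51263427734375) ((511.601806640625, -190.62619018554688), 33.586647033691406)
block ((510.935546875, -190.84170532226562), (125.33338165283203, 98.68289184570312), 10.054571151733398)
(np.float64(320.54347928566665), np.float64(223.30224975884977))
```

Call:
arm_command(plan=[{"claw": 1, "tx": 0.022, "ty": 0, "tz": 0, "ax": 0, "ay": 0, "az": 0}, {"claw": 1, "tx": 0.022, "ty": 0, "tz": 0, "ax": 0, "ay": 0, "az": 0}, {"claw": 1, "tx": 0.022, "ty": 0, "tz": 0.01, "ax": 0, "ay": 0, "az": 0}, {"claw": 1, "tx": 0.0205, "ty": -0.0005, "tz": 0.015, "ax": 0, "ay": 0, "az": 0}, {"claw": 1, "tx": 0, "ty": 0, "tz": 0.02, "ax": 0, "ay": 0, "az": 0}, {"claw": 1, "tx": 0, "ty": 0, "tz": 0.02, "ax": 0, "ay": 0, "az": 0}, {"claw": 1, "tx": 0, "ty": 0, "tz": 0.01, "ax": 0, "ay": 0, "az": 0}, {"claw": 1, "tx": 0, "ty": 0, "tz": 0.005, "ax": 0, "ay": 0, "az": 0}, {"claw": 1, "tx": 0, "ty": 0, "tz": 0, "ax": 0, "ay": 0, "az": 0}, {"claw": 1, "tx": 0, "ty": 0, "tz": 0, "ax": 0, "ay": 0, "az": 0}])

```text
clock: 8.32
tcp_pos: [0.5133, -0.1874, 0.2894]
orientation: [2.903, 1.2, 0.001]
contact_force: [0.2, -0.4, -3.4]
grip_width: 0.0251
gripper_force: 79.0
```

Run:
```python
from h import *
for i in range(6):
    r.grab_frame('top') if i else snap('side','s3.png'); s=r.get_obs(); print(np.round(s['tcp_pos'],4),s['contact_force'].round(2))
print(s['clock'],yaw(),R.from_rotvec(s['orientation']).as_matrix()[:,2],s['moment'])
im=cv2.imread('pics/s3.png'); c=cv2.resize(im[100:220,290:430],None,fx=5,fy=5,interpolation=cv2.INTER_CUBIC); cv2.imwrite('pics/s3c.png',c)
for t in('seater','lens'): print(find('tip_of',t,'side'))
```

```text
[ 0.5135 -0.1875  0.2897] [ 0.67 -0.03 -3.51]
[ 0.5135 -0.1877  0.2899] [-0.65  0.09 -3.25]
[ 0.5134 -0.1877  0.2899] [ 0.22  0.07 -3.15]
[ 0.5133 -0.1877  0.2897] [-0.28  0.75 -3.04]
[ 0.5132 -0.1878  0.2896] [ 0.35 -0.38 -2.49]
[ 0.5131 -0.1877  0.2894] [ 0.17  1.14 -3.12]
8.6167 44.87408247099848 [ 1.08130613e-03 -5.29723065e-04 -9.99999275e-01] [-0.01078869  0.00084798  0.0042457 ]
[(0.82, array([ 0.5169, -0.1886,  0.0775])), (0.33, array([0.4888, 0.4067, 0.0018]))]
[(0.55, array([ 0.5103, -0.1941,  0.0254]))]
```

View pics/s3c.png

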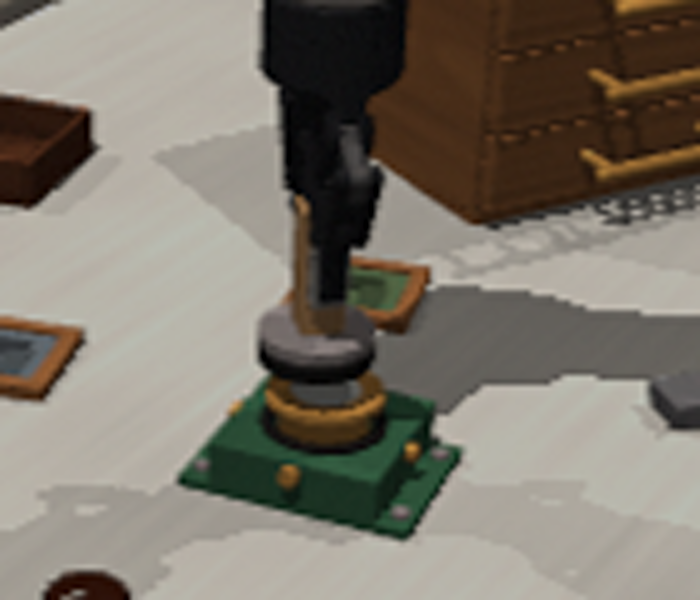

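The side view shows the foot hanging about 1.4 px left of the lens, roughly 3 mm. That matches the measured TCP offset, so I'll correct it and come down to just above the flange.

Call:
arm_command(plan=[{"claw": 1, "tx": -0.0033, "ty": 0.0008, "tz": 0, "ax": 0, "ay": 0, "az": 0}, {"claw": 1, "tx": 0, "ty": 0, "tz": 0.003, "ax": 0, "ay": 0, "az": 0}, {"claw": 1, "tx": 0, "ty": 0, "tz": 0.004, "ax": 0, "ay": 0, "az": 0}, {"claw": 1, "tx": 0, "ty": 0, "tz": 0.004, "ax": 0, "ay": 0, "az": 0}, {"claw": 1, "tx": 0, "ty": 0, "tz": 0.003, "ax": 0, "ay": 0, "az": 0}, {"claw": 1, "tx": 0, "ty": 0, "tz": 0.001, "ax": 0, "ay": 0, "az": 0}, {"claw": 1, "tx": 0, "ty": 0, "tz": 0, "ax": 0, "ay": 0, "az": 0}, {"claw": 1, "tx": 0, "ty": 0, "tz": 0, "ax": 0, "ay": 0, "az": 0}, {"claw": 1, "tx": 0, "ty": 0, "tz": 0, "ax": 0, "ay": 0, "az": 0}, {"claw": 1, "tx": 0, "ty": 0, "tz": 0, "ax": 0, "ay": 0, "az": 0}])

```text
clock: 9.55
tcp_pos: [0.5113, -0.1904, 0.2739]
orientation: [2.903, 1.2, 0.0]
contact_force: [0.4, 0.5, -3.3]
grip_width: 0.0253
gripper_force: 79.0
```

Call:
arm_command(plan=[{"claw": 1, "tx": 0, "ty": 0, "tz": 0.001, "ax": 0, "ay": 0, "az": 0}, {"claw": 1, "tx": 0, "ty": 0, "tz": 0.001, "ax": 0, "ay": 0, "az": 0}, {"claw": 1, "tx": 0, "ty": 0, "tz": 0.001, "ax": 0, "ay": 0, "az": 0}, {"claw": 1, "tx": 0, "ty": 0, "tz": 0.0005, "ax": 0, "ay": 0, "az": 0}, {"claw": 1, "tx": 0, "ty": 0, "tz": 0.0005, "ax": 0, "ay": 0, "az": 0}, {"claw": 1, "tx": 0, "ty": 0, "tz": 0, "ax": 0, "ay": 0, "az": 0}, {"claw": 1, "tx": 0, "ty": 0, "tz": 0, "ax": 0, "ay": 0, "az": 0}, {"claw": 1, "tx": 0, "ty": 0, "tz": 0, "ax": 0, "ay": 0, "az": 0}, {"claw": 1, "tx": 0, "ty": 0, "tz": 0, "ax": 0, "ay": 0, "az": 0}, {"claw": 1, "tx": 0, "ty": 0, "tz": 0, "ax": 0, "ay": 0, "az": 0}])

```text
clock: 10.38
tcp_pos: [0.5112, -0.1904, 0.2698]
orientation: [2.904, 1.199, 0.0]
contact_force: [0.7, -0.1, -3.0]
grip_width: 0.0252
gripper_force: 79.0
```

Call:
arm_command(plan=[{"claw": 1, "tx": 0, "ty": 0, "tz": 0.0005, "ax": 0, "ay": 0, "az": 0}, {"claw": 1, "tx": 0, "ty": 0, "tz": 0.0005, "ax": 0, "ay": 0, "az": 0}, {"claw": 1, "tx": 0, "ty": 0, "tz": 0.0005, "ax": 0, "ay": 0, "az": 0}, {"claw": 1, "tx": 0, "ty": 0, "tz": 0.0005, "ax": 0, "ay": 0, "az": 0}, {"claw": 1, "tx": 0, "ty": 0, "tz": 0, "ax": 0, "ay": 0, "az": 0}, {"claw": 1, "tx": 0, "ty": 0, "tz": 0, "ax": 0, "ay": 0, "az": 0}, {"claw": 1, "tx": 0, "ty": 0, "tz": 0, "ax": 0, "ay": 0, "az": 0}, {"claw": 1, "tx": 0, "ty": 0, "tz": 0, "ax": 0, "ay": 0, "az": 0}, {"claw": 1, "tx": 0, "ty": 0, "tz": 0, "ax": 0, "ay": 0, "az": 0}, {"claw": 1, "tx": 0, "ty": 0, "tz": 0, "ax": 0, "ay": 0, "az": 0}])

```text
clock: 11.22
tcp_pos: [0.5113, -0.1904, 0.2678]
orientation: [2.903, 1.199, 0.0]
contact_force: [-1.2, -0.3, 1.5]
grip_width: 0.025
gripper_force: 79.6
```

Call:
arm_command(plan=[{"claw": 1, "tx": 0, "ty": 0, "tz": 0.0005, "ax": 0, "ay": 0, "az": 0}, {"claw": 1, "tx": 0, "ty": 0, "tz": 0.0005, "ax": 0, "ay": 0, "az": 0}, {"claw": 1, "tx": 0, "ty": 0, "tz": 0.0005, "ax": 0, "ay": 0, "az": 0}, {"claw": 1, "tx": 0, "ty": 0, "tz": 0.0005, "ax": 0, "ay": 0, "az": 0}, {"claw": 1, "tx": 0, "ty": 0, "tz": 0, "ax": 0, "ay": 0, "az": 0}, {"claw": 1, "tx": 0, "ty": 0, "tz": 0, "ax": 0, "ay": 0, "az": 0}, {"claw": 1, "tx": 0, "ty": 0, "tz": 0, "ax": 0, "ay": 0, "az": 0}, {"claw": 1, "tx": 0, "ty": 0, "tz": 0, "ax": 0, "ay": 0, "az": 0}, {"claw": 1, "tx": 0, "ty": 0, "tz": 0, "ax": 0, "ay": 0, "az": 0}, {"claw": 1, "tx": 0, "ty": 0, "tz": 0, "ax": 0, "ay": 0, "az": 0}])

```text
clock: 12.05
tcp_pos: [0.5115, -0.1905, 0.2661]
orientation: [2.903, 1.199, 0.001]
contact_force: [-0.9, 0.3, 4.8]
grip_width: 0.0249
gripper_force: 80.2
```

Call:
arm_command(plan=[{"claw": 1, "tx": 0, "ty": 0, "tz": 0.0005, "ax": 0, "ay": 0, "az": 0}, {"claw": 1, "tx": 0, "ty": 0, "tz": 0.0005, "ax": 0, "ay": 0, "az": 0}, {"claw": 1, "tx": 0, "ty": 0, "tz": 0.0005, "ax": 0, "ay": 0, "az": 0}, {"claw": 1, "tx": 0, "ty": 0, "tz": 0, "ax": 0, "ay": 0, "az": 0}, {"claw": 1, "tx": 0, "ty": 0, "tz": 0, "ax": 0, "ay": 0, "az": 0}, {"claw": 1, "tx": 0, "ty": 0, "tz": 0, "ax": 0, "ay": 0, "az": 0}, {"claw": 1, "tx": 0, "ty": 0, "tz": 0, "ax": 0, "ay": 0, "az": 0}, {"claw": 1, "tx": 0, "ty": 0, "tz": 0, "ax": 0, "ay": 0, "az": 0}, {"claw": 1, "tx": 0, "ty": 0, "tz": 0, "ax": 0, "ay": 0, "az": 0}, {"claw": 1, "tx": 0, "ty": 0, "tz": 0, "ax": 0, "ay": 0, "az": 0}])

```text
clock: 12.88
tcp_pos: [0.5114, -0.1905, 0.2643]
orientation: [2.903, 1.199, 0.001]
contact_force: [0.3, -0.8, 3.5]
grip_width: 0.0252
gripper_force: 80.0
```

Run:
```python
from h import *
s=r.get_obs(); print(s['clock'],s['tcp_pos'],yaw(),R.from_rotvec(s['orientation']).as_matrix()[:,2],s['contact_force'],s['moment'])
```

```text
12.8833 [ 0.51141305 -0.19051112  0.26433678] 44.89258907697426 [ 6.85075514e-04 -1.61580451e-04 -9.99999752e-01] [ 0.33643445 -0.84444449  3.5296612 ] [-0.17814397 -0.19884057 -0.04821815]
```

Call:
arm_command(plan=[{"claw": 1, "tx": 0, "ty": 0, "tz": 0.0005, "ax": 0, "ay": 0, "az": 0}, {"claw": 1, "tx": 0, "ty": 0, "tz": 0.0005, "ax": 0, "ay": 0, "az": 0}, {"claw": 1, "tx": 0, "ty": 0, "tz": 0.0005, "ax": 0, "ay": 0, "az": 0}, {"claw": 1, "tx": 0, "ty": 0, "tz": 0.0005, "ax": 0, "ay": 0, "az": 0}, {"claw": 1, "tx": 0, "ty": 0, "tz": 0, "ax": 0, "ay": 0, "az": 0}, {"claw": 1, "tx": 0, "ty": 0, "tz": 0, "ax": 0, "ay": 0, "az": 0}, {"claw": 1, "tx": 0, "ty": 0, "tz": 0, "ax": 0, "ay": 0, "az": 0}, {"claw": 1, "tx": 0, "ty": 0, "tz": 0, "ax": 0, "ay": 0, "az": 0}, {"claw": 1, "tx": 0, "ty": 0, "tz": 0, "ax": 0, "ay": 0, "az": 0}, {"claw": 1, "tx": 0, "ty": 0, "tz": 0, "ax": 0, "ay": 0, "az": 0}])

```text
clock: 13.72
tcp_pos: [0.5111, -0.1904, 0.2621]
orientation: [-2.903, -1.2, 0.0]
contact_force: [0.1, -0.1, -3.0]
grip_width: 0.025
gripper_force: 79.2
```

Call:
arm_command(plan=[{"claw": 1, "tx": 0, "ty": 0, "tz": 0.0005, "ax": 0, "ay": 0, "az": 0}, {"claw": 1, "tx": 0, "ty": 0, "tz": 0.0005, "ax": 0, "ay": 0, "az": 0}, {"claw": 1, "tx": 0, "ty": 0, "tz": 0.0003, "ax": 0, "ay": 0, "az": 0}, {"claw": 1, "tx": 0, "ty": 0, "tz": 0, "ax": 0, "ay": 0, "az": 0}, {"claw": 1, "tx": 0, "ty": 0, "tz": 0, "ax": 0, "ay": 0, "az": 0}, {"claw": 1, "tx": 0, "ty": 0, "tz": 0, "ax": 0, "ay": 0, "az": 0}, {"claw": 1, "tx": 0, "ty": 0, "tz": 0, "ax": 0, "ay": 0, "az": 0}, {"claw": 1, "tx": 0, "ty": 0, "tz": 0, "ax": 0, "ay": 0, "az": 0}, {"claw": 1, "tx": 0, "ty": 0, "tz": 0, "ax": 0, "ay": 0, "az": 0}, {"claw": 1, "tx": 0, "ty": 0, "tz": 0, "ax": 0, "ay": 0, "az": 0}])

```text
clock: 14.55
tcp_pos: [0.5112, -0.1904, 0.2609]
orientation: [2.904, 1.2, 0.0]
contact_force: [-0.3, -0.4, -2.7]
grip_width: 0.0248
gripper_force: 79.2
```

Run:
```python
from h import *
snap('side','s4.png'); im=cv2.imread('pics/s4.png'); c=cv2.resize(im[150:215,320:390],None,fx=8,fy=8,interpolation=cv2.INTER_CUBIC); cv2.imwrite('pics/s4c.png',cv2.convertScaleAbs(c,alpha=1.5,beta=15))
for t in('seater','lens'): print(find('tip_of',t,'side'))
s=r.get_obs(); print(s['tcp_pos'],s['contact_force'])
```

```text
[(0.67, array([ 0.5158, -0.1867,  0.0469]))]
[(0.67, array([ 0.5112, -0.192 ,  0.0122]))]
[ 0.51119371 -0.19045646  0.260891  ] [-0.65410837  0.08078351 -3.17255935]
```

View pics/s4c.png

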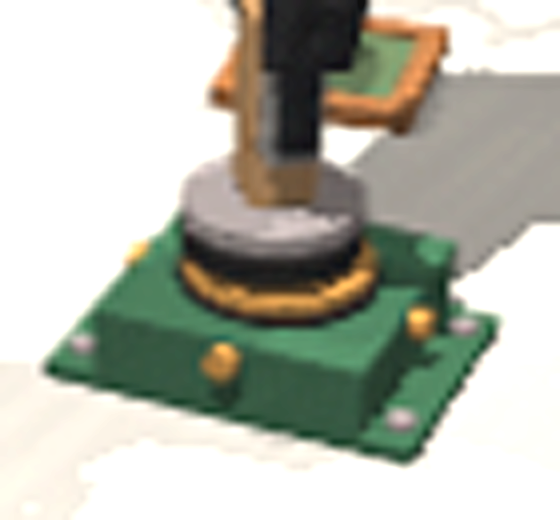

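The click has happened: the force dropped and the brass flange now lies low on the block. I'll approach the rigid stop in 0.5 mm steps.

Call:
arm_command(plan=[{"claw": 1, "tx": 0, "ty": 0, "tz": 0.0003, "ax": 0, "ay": 0, "az": 0}, {"claw": 1, "tx": 0, "ty": 0, "tz": 0.0003, "ax": 0, "ay": 0, "az": 0}, {"claw": 1, "tx": 0, "ty": 0, "tz": 0, "ax": 0, "ay": 0, "az": 0}, {"claw": 1, "tx": 0, "ty": 0, "tz": 0, "ax": 0, "ay": 0, "az": 0}, {"claw": 1, "tx": 0, "ty": 0, "tz": 0, "ax": 0, "ay": 0, "az": 0}, {"claw": 1, "tx": 0, "ty": 0, "tz": 0, "ax": 0, "ay": 0, "az": 0}, {"claw": 1, "tx": 0, "ty": 0, "tz": 0, "ax": 0, "ay": 0, "az": 0}, {"claw": 1, "tx": 0, "ty": 0, "tz": 0, "ax": 0, "ay": 0, "az": 0}, {"claw": 1, "tx": 0, "ty": 0, "tz": 0, "ax": 0, "ay": 0, "az": 0}, {"claw": 1, "tx": 0, "ty": 0, "tz": 0, "ax": 0, "ay": 0, "az": 0}])

```text
clock: 15.53
tcp_pos: [0.5112, -0.1904, 0.2603]
orientation: [2.904, 1.2, 0.0]
contact_force: [-0.4, -0.1, -3.5]
grip_width: 0.025
gripper_force: 79.2
```

Call:
arm_command(plan=[{"claw": 1, "tx": 0, "ty": 0, "tz": 0.0003, "ax": 0, "ay": 0, "az": 0}, {"claw": 1, "tx": 0, "ty": 0, "tz": 0.0003, "ax": 0, "ay": 0, "az": 0}, {"claw": 1, "tx": 0, "ty": 0, "tz": 0, "ax": 0, "ay": 0, "az": 0}, {"claw": 1, "tx": 0, "ty": 0, "tz": 0, "ax": 0, "ay": 0, "az": 0}, {"claw": 1, "tx": 0, "ty": 0, "tz": 0, "ax": 0, "ay": 0, "az": 0}, {"claw": 1, "tx": 0, "ty": 0, "tz": 0, "ax": 0, "ay": 0, "az": 0}, {"claw": 1, "tx": 0, "ty": 0, "tz": 0, "ax": 0, "ay": 0, "az": 0}, {"claw": 1, "tx": 0, "ty": 0, "tz": 0, "ax": 0, "ay": 0, "az": 0}, {"claw": 1, "tx": 0, "ty": 0, "tz": 0, "ax": 0, "ay": 0, "az": 0}, {"claw": 1, "tx": 0, "ty": 0, "tz": 0, "ax": 0, "ay": 0, "az": 0}])

```text
clock: 16.37
tcp_pos: [0.5112, -0.1904, 0.2597]
orientation: [2.904, 1.199, -0.0]
contact_force: [-0.0, -0.0, -3.7]
grip_width: 0.0252
gripper_force: 79.2
```

Call:
arm_command(plan=[{"claw": 1, "tx": 0, "ty": 0, "tz": 0.0003, "ax": 0, "ay": 0, "az": 0}, {"claw": 1, "tx": 0, "ty": 0, "tz": 0.0003, "ax": 0, "ay": 0, "az": 0}, {"claw": 1, "tx": 0, "ty": 0, "tz": 0, "ax": 0, "ay": 0, "az": 0}, {"claw": 1, "tx": 0, "ty": 0, "tz": 0, "ax": 0, "ay": 0, "az": 0}, {"claw": 1, "tx": 0, "ty": 0, "tz": 0, "ax": 0, "ay": 0, "az": 0}, {"claw": 1, "tx": 0, "ty": 0, "tz": 0, "ax": 0, "ay": 0, "az": 0}, {"claw": 1, "tx": 0, "ty": 0, "tz": 0, "ax": 0, "ay": 0, "az": 0}, {"claw": 1, "tx": 0, "ty": 0, "tz": 0, "ax": 0, "ay": 0, "az": 0}, {"claw": 1, "tx": 0, "ty": 0, "tz": 0, "ax": 0, "ay": 0, "az": 0}, {"claw": 1, "tx": 0, "ty": 0, "tz": 0, "ax": 0, "ay": 0, "az": 0}])

```text
clock: 17.2
tcp_pos: [0.5112, -0.1904, 0.2591]
orientation: [-2.904, -1.199, 0.0]
contact_force: [0.3, -0.2, -3.1]
grip_width: 0.0253
gripper_force: 79.2
```

Call:
arm_command(plan=[{"claw": 1, "tx": 0, "ty": 0, "tz": 0.0003, "ax": 0, "ay": 0, "az": 0}, {"claw": 1, "tx": 0, "ty": 0, "tz": 0.0003, "ax": 0, "ay": 0, "az": 0}, {"claw": 1, "tx": 0, "ty": 0, "tz": 0, "ax": 0, "ay": 0, "az": 0}, {"claw": 1, "tx": 0, "ty": 0, "tz": 0, "ax": 0, "ay": 0, "az": 0}, {"claw": 1, "tx": 0, "ty": 0, "tz": 0, "ax": 0, "ay": 0, "az": 0}, {"claw": 1, "tx": 0, "ty": 0, "tz": 0, "ax": 0, "ay": 0, "az": 0}, {"claw": 1, "tx": 0, "ty": 0, "tz": 0, "ax": 0, "ay": 0, "az": 0}, {"claw": 1, "tx": 0, "ty": 0, "tz": 0, "ax": 0, "ay": 0, "az": 0}, {"claw": 1, "tx": 0, "ty": 0, "tz": 0, "ax": 0, "ay": 0, "az": 0}, {"claw": 1, "tx": 0, "ty": 0, "tz": 0, "ax": 0, "ay": 0, "az": 0}])

```text
clock: 18.03
tcp_pos: [0.5112, -0.1904, 0.2585]
orientation: [2.904, 1.199, -0.0]
contact_force: [-0.5, -0.2, -3.2]
grip_width: 0.0251
gripper_force: 79.2
```

Call:
arm_command(plan=[{"claw": 1, "tx": 0, "ty": 0, "tz": 0.0003, "ax": 0, "ay": 0, "az": 0}, {"claw": 1, "tx": 0, "ty": 0, "tz": 0.0003, "ax": 0, "ay": 0, "az": 0}, {"claw": 1, "tx": 0, "ty": 0, "tz": 0, "ax": 0, "ay": 0, "az": 0}, {"claw": 1, "tx": 0, "ty": 0, "tz": 0, "ax": 0, "ay": 0, "az": 0}, {"claw": 1, "tx": 0, "ty": 0, "tz": 0, "ax": 0, "ay": 0, "az": 0}, {"claw": 1, "tx": 0, "ty": 0, "tz": 0, "ax": 0, "ay": 0, "az": 0}, {"claw": 1, "tx": 0, "ty": 0, "tz": 0, "ax": 0, "ay": 0, "az": 0}, {"claw": 1, "tx": 0, "ty": 0, "tz": 0, "ax": 0, "ay": 0, "az": 0}, {"claw": 1, "tx": 0, "ty": 0, "tz": 0, "ax": 0, "ay": 0, "az": 0}, {"claw": 1, "tx": 0, "ty": 0, "tz": 0, "ax": 0, "ay": 0, "az": 0}])

```text
clock: 18.87
tcp_pos: [0.5112, -0.1904, 0.2579]
orientation: [2.904, 1.199, -0.0]
contact_force: [-0.8, 0.4, -2.5]
grip_width: 0.0251
gripper_force: 79.2
```

Call:
arm_command(plan=[{"claw": 1, "tx": 0, "ty": 0, "tz": 0.0003, "ax": 0, "ay": 0, "az": 0}, {"claw": 1, "tx": 0, "ty": 0, "tz": 0.0003, "ax": 0, "ay": 0, "az": 0}, {"claw": 1, "tx": 0, "ty": 0, "tz": 0, "ax": 0, "ay": 0, "az": 0}, {"claw": 1, "tx": 0, "ty": 0, "tz": 0, "ax": 0, "ay": 0, "az": 0}, {"claw": 1, "tx": 0, "ty": 0, "tz": 0, "ax": 0, "ay": 0, "az": 0}, {"claw": 1, "tx": 0, "ty": 0, "tz": 0, "ax": 0, "ay": 0, "az": 0}, {"claw": 1, "tx": 0, "ty": 0, "tz": 0, "ax": 0, "ay": 0, "az": 0}, {"claw": 1, "tx": 0, "ty": 0, "tz": 0, "ax": 0, "ay": 0, "az": 0}, {"claw": 1, "tx": 0, "ty": 0, "tz": 0, "ax": 0, "ay": 0, "az": 0}, {"claw": 1, "tx": 0, "ty": 0, "tz": 0, "ax": 0, "ay": 0, "az": 0}])

```text
clock: 19.7
tcp_pos: [0.5112, -0.1905, 0.2573]
orientation: [2.904, 1.199, 0.0]
contact_force: [-0.5, 0.5, -2.9]
grip_width: 0.0252
gripper_force: 79.2
```

Call:
arm_command(plan=[{"claw": 1, "tx": 0, "ty": 0, "tz": 0.0003, "ax": 0, "ay": 0, "az": 0}, {"claw": 1, "tx": 0, "ty": 0, "tz": 0.0003, "ax": 0, "ay": 0, "az": 0}, {"claw": 1, "tx": 0, "ty": 0, "tz": 0, "ax": 0, "ay": 0, "az": 0}, {"claw": 1, "tx": 0, "ty": 0, "tz": 0, "ax": 0, "ay": 0, "az": 0}, {"claw": 1, "tx": 0, "ty": 0, "tz": 0, "ax": 0, "ay": 0, "az": 0}, {"claw": 1, "tx": 0, "ty": 0, "tz": 0, "ax": 0, "ay": 0, "az": 0}, {"claw": 1, "tx": 0, "ty": 0, "tz": 0, "ax": 0, "ay": 0, "az": 0}, {"claw": 1, "tx": 0, "ty": 0, "tz": 0, "ax": 0, "ay": 0, "az": 0}, {"claw": 1, "tx": 0, "ty": 0, "tz": 0, "ax": 0, "ay": 0, "az": 0}, {"claw": 1, "tx": 0, "ty": 0, "tz": 0, "ax": 0, "ay": 0, "az": 0}])

```text
clock: 20.53
tcp_pos: [0.5112, -0.1904, 0.2567]
orientation: [2.904, 1.199, 0.0]
contact_force: [-0.2, -0.4, -3.2]
grip_width: 0.0251
gripper_force: 79.2
```

Call:
arm_command(plan=[{"claw": 1, "tx": 0, "ty": 0, "tz": 0.0003, "ax": 0, "ay": 0, "az": 0}, {"claw": 1, "tx": 0, "ty": 0, "tz": 0.0003, "ax": 0, "ay": 0, "az": 0}, {"claw": 1, "tx": 0, "ty": 0, "tz": 0, "ax": 0, "ay": 0, "az": 0}, {"claw": 1, "tx": 0, "ty": 0, "tz": 0, "ax": 0, "ay": 0, "az": 0}, {"claw": 1, "tx": 0, "ty": 0, "tz": 0, "ax": 0, "ay": 0, "az": 0}, {"claw": 1, "tx": 0, "ty": 0, "tz": 0, "ax": 0, "ay": 0, "az": 0}, {"claw": 1, "tx": 0, "ty": 0, "tz": 0, "ax": 0, "ay": 0, "az": 0}, {"claw": 1, "tx": 0, "ty": 0, "tz": 0, "ax": 0, "ay": 0, "az": 0}, {"claw": 1, "tx": 0, "ty": 0, "tz": 0, "ax": 0, "ay": 0, "az": 0}, {"claw": 1, "tx": 0, "ty": 0, "tz": 0, "ax": 0, "ay": 0, "az": 0}])

```text
clock: 21.37
tcp_pos: [0.5112, -0.1904, 0.2561]
orientation: [2.904, 1.2, 0.0]
contact_force: [-1.0, -0.0, -3.2]
grip_width: 0.0252
gripper_force: 79.2
```

Call:
arm_command(plan=[{"claw": 1, "tx": 0, "ty": 0, "tz": 0.0003, "ax": 0, "ay": 0, "az": 0}, {"claw": 1, "tx": 0, "ty": 0, "tz": 0.0003, "ax": 0, "ay": 0, "az": 0}, {"claw": 1, "tx": 0, "ty": 0, "tz": 0, "ax": 0, "ay": 0, "az": 0}, {"claw": 1, "tx": 0, "ty": 0, "tz": 0, "ax": 0, "ay": 0, "az": 0}, {"claw": 1, "tx": 0, "ty": 0, "tz": 0, "ax": 0, "ay": 0, "az": 0}, {"claw": 1, "tx": 0, "ty": 0, "tz": 0, "ax": 0, "ay": 0, "az": 0}, {"claw": 1, "tx": 0, "ty": 0, "tz": 0, "ax": 0, "ay": 0, "az": 0}, {"claw": 1, "tx": 0, "ty": 0, "tz": 0, "ax": 0, "ay": 0, "az": 0}, {"claw": 1, "tx": 0, "ty": 0, "tz": 0, "ax": 0, "ay": 0, "az": 0}, {"claw": 1, "tx": 0, "ty": 0, "tz": 0, "ax": 0, "ay": 0, "az": 0}])

```text
clock: 22.2
tcp_pos: [0.5112, -0.1904, 0.2555]
orientation: [2.904, 1.2, 0.0]
contact_force: [-0.5, 0.4, -2.0]
grip_width: 0.0254
gripper_force: 79.3
```

Call:
arm_command(plan=[{"claw": 1, "tx": 0, "ty": 0, "tz": 0.0002, "ax": 0, "ay": 0, "az": 0}, {"claw": 1, "tx": 0, "ty": 0, "tz": 0.0001, "ax": 0, "ay": 0, "az": 0}, {"claw": 1, "tx": 0, "ty": 0, "tz": 0, "ax": 0, "ay": 0, "az": 0}, {"claw": 1, "tx": 0, "ty": 0, "tz": 0, "ax": 0, "ay": 0, "az": 0}, {"claw": 1, "tx": 0, "ty": 0, "tz": 0, "ax": 0, "ay": 0, "az": 0}, {"claw": 1, "tx": 0, "ty": 0, "tz": 0, "ax": 0, "ay": 0, "az": 0}, {"claw": 1, "tx": 0, "ty": 0, "tz": 0, "ax": 0, "ay": 0, "az": 0}, {"claw": 1, "tx": 0, "ty": 0, "tz": 0, "ax": 0, "ay": 0, "az": 0}, {"claw": 1, "tx": 0, "ty": 0, "tz": 0, "ax": 0, "ay": 0, "az": 0}, {"claw": 1, "tx": 0, "ty": 0, "tz": 0, "ax": 0, "ay": 0, "az": 0}])

```text
clock: 23.03
tcp_pos: [0.5112, -0.1904, 0.2555]
orientation: [2.903, 1.199, -0.0]
contact_force: [-3.4, -0.0, 6.0]
grip_width: 0.0252
gripper_force: 79.8
```

Call:
arm_command(plan=[{"claw": 1, "tx": 0, "ty": 0, "tz": 0.0001, "ax": 0, "ay": 0, "az": 0}, {"claw": 1, "tx": 0, "ty": 0, "tz": 0, "ax": 0, "ay": 0, "az": 0}, {"claw": 1, "tx": 0, "ty": 0, "tz": 0, "ax": 0, "ay": 0, "az": 0}, {"claw": 1, "tx": 0, "ty": 0, "tz": 0, "ax": 0, "ay": 0, "az": 0}, {"claw": 1, "tx": 0, "ty": 0, "tz": 0, "ax": 0, "ay": 0, "az": 0}, {"claw": 1, "tx": 0, "ty": 0, "tz": 0, "ax": 0, "ay": 0, "az": 0}, {"claw": 1, "tx": 0, "ty": 0, "tz": 0, "ax": 0, "ay": 0, "az": 0}, {"claw": 1, "tx": 0, "ty": 0, "tz": 0, "ax": 0, "ay": 0, "az": 0}, {"claw": 1, "tx": 0, "ty": 0, "tz": 0, "ax": 0, "ay": 0, "az": 0}, {"claw": 1, "tx": 0, "ty": 0, "tz": 0, "ax": 0, "ay": 0, "az": 0}])

```text
clock: 23.87
tcp_pos: [0.5112, -0.1904, 0.2555]
orientation: [2.903, 1.199, -0.0]
contact_force: [-3.0, 0.7, 5.7]
grip_width: 0.0252
gripper_force: 80.0
```

Run:
```python
from h import *
F=[]
for i in range(20):
    r.grab_frame('top'); s=r.get_obs(); F.append(s['contact_force'])
F=np.array(F); print(s['clock'],s['tcp_pos'],F.mean(0),F[:,2].round(1),s['moment'],R.from_rotvec(s['orientation']).as_matrix()[:,2])
```

```text
24.8667 [ 0.51121431 -0.19042716  0.25545165] [-3.56082555  0.36735301  6.60425689] [6.7 5.9 6.4 6.5 7.5 6.4 6.9 5.7 6.7 6.5 6.7 7.1 6.4 6.9 5.7 6.6 6.7 7.2
 6.7 7.1] [ 0.20176194  0.68979553 -0.04913934] [-2.73935066e-05 -2.49625654e-04 -9.99999968e-01]
```

Call:
arm_command(plan=[{"claw": 1, "tx": 0, "ty": 0, "tz": 0.0001, "ax": 0, "ay": 0, "az": 0}, {"claw": 1, "tx": 0, "ty": 0, "tz": 0, "ax": 0, "ay": 0, "az": 0}, {"claw": 1, "tx": 0, "ty": 0, "tz": 0.0001, "ax": 0, "ay": 0, "az": 0}, {"claw": 1, "tx": 0, "ty": 0, "tz": 0, "ax": 0, "ay": 0, "az": 0}, {"claw": 1, "tx": 0, "ty": 0, "tz": 0, "ax": 0, "ay": 0, "az": 0}, {"claw": 1, "tx": 0, "ty": 0, "tz": 0, "ax": 0, "ay": 0, "az": 0}, {"claw": 1, "tx": 0, "ty": 0, "tz": 0, "ax": 0, "ay": 0, "az": 0}, {"claw": 1, "tx": 0, "ty": 0, "tz": 0, "ax": 0, "ay": 0, "az": 0}, {"claw": 1, "tx": 0, "ty": 0, "tz": 0, "ax": 0, "ay": 0, "az": 0}, {"claw": 1, "tx": 0, "ty": 0, "tz": 0, "ax": 0, "ay": 0, "az": 0}])

```text
clock: 25.7
tcp_pos: [0.5112, -0.1904, 0.2555]
orientation: [2.903, 1.199, -0.0]
contact_force: [-4.2, 0.4, 7.6]
grip_width: 0.0251
gripper_force: 80.3
```

Run:
```python
from h import *
F=[]
for i in range(20):
    r.grab_frame('top'); s=r.get_obs(); F.append(s['contact_force'])
F=np.array(F); print(s['clock'],s['tcp_pos'],F.mean(0),F[:,2].min(),F[:,2].max())
```

```text
26.7 [ 0.51122183 -0.19039086  0.25545174] [-3.9305506   0.60877859  8.22639439] 7.27946729043469 9.260658036770474
```

Call:
arm_command(plan=[{"claw": 1, "tx": 0, "ty": 0, "tz": -0.002, "ax": 0, "ay": 0, "az": 0}, {"claw": 1, "tx": 0, "ty": 0, "tz": -0.005, "ax": 0, "ay": 0, "az": 0}, {"claw": 1, "tx": 0, "ty": 0, "tz": -0.015, "ax": 0, "ay": 0, "az": 0}, {"claw": 1, "tx": 0, "ty": 0, "tz": -0.025, "ax": 0, "ay": 0, "az": 0}, {"claw": 1, "tx": 0, "ty": 0, "tz": -0.03, "ax": 0, "ay": 0, "az": 0}, {"claw": 1, "tx": 0, "ty": 0, "tz": -0.033, "ax": 0, "ay": 0, "az": 0}, {"claw": 1, "tx": 0.016, "ty": -0.01, "tz": 0, "ax": 0, "ay": 0, "az": 0}, {"claw": 1, "tx": 0.03, "ty": -0.019, "tz": 0, "ax": 0, "ay": 0, "az": 0}, {"claw": 1, "tx": 0.03, "ty": -0.019, "tz": 0, "ax": 0, "ay": 0, "az": 0}, {"claw": 1, "tx": 0.03, "ty": -0.019, "tz": 0, "ax": 0, "ay": 0, "az": 0}])

```text
clock: 27.53
tcp_pos: [0.539, -0.0672, 0.3651]
orientation: [2.904, 1.197, 0.001]
contact_force: [0.3, 0.4, -4.3]
grip_width: 0.0249
gripper_force: 79.4
```

Call:
arm_command(plan=[{"claw": 1, "tx": 0.03, "ty": -0.018, "tz": 0, "ax": 0, "ay": 0, "az": 0}, {"claw": 1, "tx": 0.03, "ty": -0.018, "tz": 0, "ax": 0, "ay": 0, "az": 0}, {"claw": 1, "tx": 0.03, "ty": -0.018, "tz": 0, "ax": 0, "ay": 0, "az": 0}, {"claw": 1, "tx": 0.03, "ty": -0.018, "tz": 0, "ax": 0, "ay": 0, "az": 0}, {"claw": 1, "tx": 0.03, "ty": -0.018, "tz": 0, "ax": 0, "ay": 0, "az": 0}, {"claw": 1, "tx": 0.03, "ty": -0.018, "tz": 0, "ax": 0, "ay": 0, "az": 0}, {"claw": 1, "tx": 0.02, "ty": -0.012, "tz": 0, "ax": 0, "ay": 0, "az": 0}, {"claw": 1, "tx": 0, "ty": 0, "tz": 0, "ax": 0, "ay": 0, "az": 0}, {"claw": 1, "tx": 0, "ty": 0, "tz": 0, "ax": 0, "ay": 0, "az": 0}, {"claw": 1, "tx": 0, "ty": 0, "tz": 0, "ax": 0, "ay": 0, "az": 0}])

```text
clock: 28.37
tcp_pos: [0.5959, 0.1573, 0.3643]
orientation: [2.903, 1.199, -0.002]
contact_force: [-0.5, -0.9, -3.2]
grip_width: 0.0254
gripper_force: 79.1
```

Run:
```python
from h import *
for i in range(4): r.grab_frame('top'); s=r.get_obs()
print(s['clock'],s['tcp_pos'],yaw(),s['contact_force'],R.from_rotvec(s['orientation']).as_matrix()[:,2])
r.grab_frame('side'); print(find('tip_of','lens','side'),find('tip_of','lens','top'))
```

```text
28.5667 [0.59610146 0.15649668 0.3648022 ] 44.77141986850163 [-0.18309586 -0.132548   -1.21158231] [-1.21313534e-04 -8.04149865e-04 -9.99999669e-01]
[(0.6, array([ 0.5091, -0.1925,  0.0135]))] [(0.74, array([ 0.5084, -0.192 ,  0.013 ]))]
```

Call:
arm_command(plan=[{"claw": 1, "tx": 0.0013, "ty": -0.0009, "tz": 0.01, "ax": 0, "ay": 0, "az": 0}, {"claw": 1, "tx": 0, "ty": 0, "tz": 0.03, "ax": 0, "ay": 0, "az": 0}, {"claw": 1, "tx": 0, "ty": 0, "tz": 0.03, "ax": 0, "ay": 0, "az": 0}, {"claw": 1, "tx": 0, "ty": 0, "tz": 0.03, "ax": 0, "ay": 0, "az": 0}, {"claw": 1, "tx": 0, "ty": 0, "tz": 0.02, "ax": 0, "ay": 0, "az": 0}, {"claw": 1, "tx": 0, "ty": 0, "tz": 0.012, "ax": 0, "ay": 0, "az": 0}, {"claw": 1, "tx": 0, "ty": 0, "tz": 0.006, "ax": 0, "ay": 0, "az": 0}, {"claw": 1, "tx": 0, "ty": 0, "tz": 0.003, "ax": 0, "ay": 0, "az": 0}, {"claw": 1, "tx": 0, "ty": 0, "tz": 0, "ax": 0, "ay": 0, "az": 0}, {"claw": 1, "tx": 0, "ty": 0, "tz": 0, "ax": 0, "ay": 0, "az": 0}])

```text
clock: 29.55
tcp_pos: [0.5969, 0.1599, 0.2251]
orientation: [2.904, 1.199, 0.003]
contact_force: [0.4, 0.3, -3.4]
grip_width: 0.0252
gripper_force: 79.2
```

Call:
arm_command(plan=[{"claw": 1, "tx": 0, "ty": 0, "tz": 0.0005, "ax": 0, "ay": 0, "az": 0}, {"claw": 1, "tx": 0, "ty": 0, "tz": 0.0005, "ax": 0, "ay": 0, "az": 0}, {"claw": 1, "tx": 0, "ty": 0, "tz": 0.0005, "ax": 0, "ay": 0, "az": 0}, {"claw": 1, "tx": 0, "ty": 0, "tz": 0.0005, "ax": 0, "ay": 0, "az": 0}, {"claw": 1, "tx": 0, "ty": 0, "tz": 0, "ax": 0, "ay": 0, "az": 0}, {"claw": 1, "tx": 0, "ty": 0, "tz": 0, "ax": 0, "ay": 0, "az": 0}, {"claw": 1, "tx": 0, "ty": 0, "tz": 0, "ax": 0, "ay": 0, "az": 0}, {"claw": 1, "tx": 0, "ty": 0, "tz": 0, "ax": 0, "ay": 0, "az": 0}, {"claw": 1, "tx": 0, "ty": 0, "tz": 0, "ax": 0, "ay": 0, "az": 0}, {"claw": 1, "tx": 0, "ty": 0, "tz": 0, "ax": 0, "ay": 0, "az": 0}])

```text
clock: 30.38
tcp_pos: [0.5963, 0.1596, 0.2219]
orientation: [-2.904, -1.199, 0.0]
contact_force: [0.5, -0.2, -3.4]
grip_width: 0.0254
gripper_force: 79.2
```

Still about 2 mm above the pad.

Call:
arm_command(plan=[{"claw": 1, "tx": 0, "ty": 0, "tz": 0.0005, "ax": 0, "ay": 0, "az": 0}, {"claw": 1, "tx": 0, "ty": 0, "tz": 0.0005, "ax": 0, "ay": 0, "az": 0}, {"claw": 1, "tx": 0, "ty": 0, "tz": 0.0005, "ax": 0, "ay": 0, "az": 0}, {"claw": 1, "tx": 0, "ty": 0, "tz": 0.0005, "ax": 0, "ay": 0, "az": 0}, {"claw": 1, "tx": 0, "ty": 0, "tz": 0, "ax": 0, "ay": 0, "az": 0}, {"claw": 1, "tx": 0, "ty": 0, "tz": 0, "ax": 0, "ay": 0, "az": 0}, {"claw": 1, "tx": 0, "ty": 0, "tz": 0, "ax": 0, "ay": 0, "az": 0}, {"claw": 1, "tx": 0, "ty": 0, "tz": 0, "ax": 0, "ay": 0, "az": 0}, {"claw": 1, "tx": 0, "ty": 0, "tz": 0, "ax": 0, "ay": 0, "az": 0}, {"claw": 1, "tx": 0, "ty": 0, "tz": 0, "ax": 0, "ay": 0, "az": 0}])

```text
clock: 31.22
tcp_pos: [0.5963, 0.1595, 0.22]
orientation: [2.903, 1.199, 0.0]
contact_force: [-0.1, -0.3, -1.2]
grip_width: 0.0254
gripper_force: 79.5
```

In contact with the pad. I'll open the gripper and then lift.

Call:
arm_command(plan=[{"claw": 0.65, "tx": 0, "ty": 0, "tz": 0, "ax": 0, "ay": 0, "az": 0}, {"claw": 0.6, "tx": 0, "ty": 0, "tz": 0, "ax": 0, "ay": 0, "az": 0}, {"claw": 0.5, "tx": 0, "ty": 0, "tz": 0, "ax": 0, "ay": 0, "az": 0}, {"claw": 0.3, "tx": 0, "ty": 0, "tz": 0, "ax": 0, "ay": 0, "az": 0}, {"claw": 0, "tx": 0, "ty": 0, "tz": 0, "ax": 0, "ay": 0, "az": 0}, {"claw": 0, "tx": 0, "ty": 0, "tz": 0, "ax": 0, "ay": 0, "az": 0}, {"claw": 0, "tx": 0, "ty": 0, "tz": 0, "ax": 0, "ay": 0, "az": 0}, {"claw": 0, "tx": 0, "ty": 0, "tz": 0, "ax": 0, "ay": 0, "az": 0}, {"claw": 0, "tx": 0, "ty": 0, "tz": 0, "ax": 0, "ay": 0, "az": 0}, {"claw": 0, "tx": 0, "ty": 0, "tz": 0, "ax": 0, "ay": 0, "az": 0}])

```text
clock: 32.05
tcp_pos: [0.5963, 0.1596, 0.2199]
orientation: [2.904, 1.199, -0.0]
contact_force: [0.8, -0.1, 0.5]
grip_width: 0.0851
gripper_force: 0.0
```

Call:
arm_command(plan=[{"claw": 0, "tx": 0, "ty": 0, "tz": -0.01, "ax": 0, "ay": 0, "az": 0}, {"claw": 0, "tx": 0, "ty": 0, "tz": -0.02, "ax": 0, "ay": 0, "az": 0}, {"claw": 0, "tx": 0, "ty": 0, "tz": -0.03, "ax": 0, "ay": 0, "az": 0}, {"claw": 0, "tx": 0, "ty": 0, "tz": -0.03, "ax": 0, "ay": 0, "az": 0}, {"claw": 0, "tx": 0, "ty": 0, "tz": -0.03, "ax": 0, "ay": 0, "az": 0}, {"claw": 0, "tx": 0, "ty": 0, "tz": -0.02, "ax": 0, "ay": 0, "az": 0}, {"claw": 0, "tx": 0, "ty": 0, "tz": 0, "ax": 0, "ay": 0, "az": 0}, {"claw": 0, "tx": 0, "ty": 0, "tz": 0, "ax": 0, "ay": 0, "az": 0}, {"claw": 0, "tx": 0, "ty": 0, "tz": 0, "ax": 0, "ay": 0, "az": 0}, {"claw": 0, "tx": 0, "ty": 0, "tz": 0, "ax": 0, "ay": 0, "az": 0}])

```text
clock: 32.88
tcp_pos: [0.5958, 0.1592, 0.3587]
orientation: [-2.903, -1.2, 0.004]
contact_force: [0.2, -0.1, -1.0]
grip_width: 0.0853
gripper_force: 0.0
```

Run:
```python
from h import *
snap('side','s5.png')
for t in('seater','pad','lens','socket','lamp_knob'): print(t,find('tip_of',t,'side'))
c=cv2.imread('pics/s5.png')[130:280,200:420]; cv2.imwrite('pics/s5c.png',cv2.resize(c,None,fx=3,fy=3))
```

```text
seater [(0.68, array([0.598 , 0.1619, 0.0067])), (0.27, array([ 0.5959,  0.1663, -0.0055]))]
pad [(0.77, array([ 0.5971,  0.1663, -0.0027]))]
lens [(0.51, array([ 0.5085, -0.1907,  0.0126])), (0.27, array([ 0.7437, -0.1923, -0.0016]))]
socket [(0.73, array([ 5.104e-01, -1.939e-01, -1.000e-04]))]
lamp_knob [(0.5, array([ 0.5294,  0.0141, -0.    ])), (0.35, array([ 0.5951,  0.1654, -0.0077]))]
```

View pics/s5c.png

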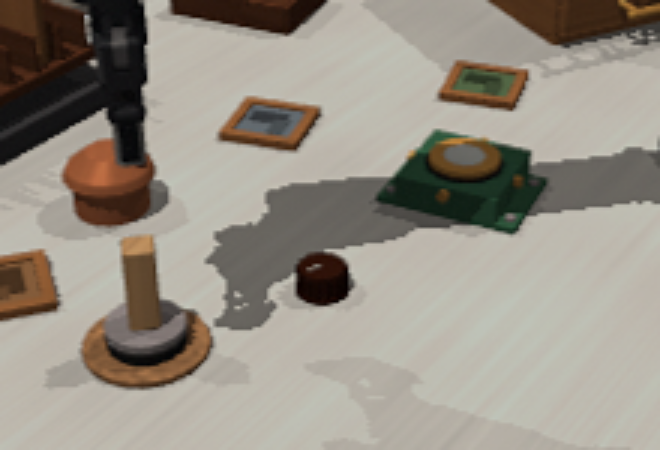

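The tool stands upright in the middle of its pad, at (145,335) in the crop. The lens lies flat and home in the socket at (465,158), and nothing else has moved.

```bash
python3 -c "
from bench import r
print(r.hand_in())"
```

```text
the job is handed in; nothing more can be done
None
```

The lens cell clicked home and was held at about 11 to 12 N for over a second. The seating tool is back upright in the middle of its cork pad, and the job is handed in (no verdict was returned).

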